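# Square up a notepad gift set in the ribbon jig

## Task

Make up the set of three notepads for its ribbon. Gently lay the loose red notepad, cover up and with its long sides along theirs, on top of the two lying askew in the squaring jig, let go of it, and only then push the jig's sliding corner by its wooden knob all the way home, so that the three are squared into one flush pile. Leave the pile in the closed jig and do not disturb the other things on the table.

Things in the scene. Friction and masses are not known exactly. Their poses are not given: they have to be found in the camera images.
- pad_red_center (a point): loose notepad with RED cover and cream spine, lying flat on the table to the left or to the right of the jig: pocket notepad, 60 mm (its x) by 90 mm (its y, long) by 15 mm thick, about 90 g, rigid; this point is its centre, half-way up; z points up out of the cover, spine strip at the -y end (either end may lie either way in the pile)
- pad_green_center (a point): notepad with dark GREEN cover and cream spine, lowest in the jig, lying askew: pocket notepad, 60 mm (its x) by 90 mm (its y, long) by 15 mm thick, about 90 g, rigid; this point is its centre, half-way up; z points up out of the cover, spine strip at the -y end (either end may lie either way in the pile)
- pad_kraft_center (a point): notepad with tan KRAFT cover and dark brown spine, lying askew on the green one (its top face 30 mm above the jig's floor): pocket notepad, 60 mm (its x) by 90 mm (its y, long) by 15 mm thick, about 90 g, rigid; this point is its centre, half-way up; z points up out of the cover, spine strip at the -y end (either end may lie either way in the pile)
- pocket (a point): centre of the CLOSED pocket of the squaring jig, a fixed wooden board, on its white floor 14 mm above the table. Axes of the jig: z up, y along the pocket's long side. The closed pocket fits pads lying with their long y along jig y (60.6 x 90.6 mm): each squared pad has its centre over this point. White floor: x -90 to 46, y -108 to 60 mm, with shallow ribbon channels
- open_middle (a point): middle of the pocket on the white floor when the sliding corner is drawn back (x = y = -20 mm from pocket, same axes); a pad laid here has about 20 mm free all round. The two pads start within about 7 mm and 0.11 rad of it
- fixed_corner (a point): inner corner, at its top edge, of the jig's fixed L-shaped dark wooden fence at the pocket's +x,+y corner (jig axes). Fences are 40 mm high above the white floor (54 above the table), 10 mm thick; from this corner the legs run 35 mm toward -y and 26 mm toward -x. Beyond a ribbon gap in line with each leg stand two more fences: 78 to 133 mm toward -y, and 42 to 92 mm toward -x
- slide_corner (a joint): travel in m of the L-shaped sliding corner (at the -x,-y corner of the pocket, 40 mm high over the floor) along the jig's diagonal, +x and +y equally: starts between 0 and 0.010 (drawn back); 0.0622 = home at its end stop, pocket closed. About 2 N of friction, up to 20 N if pads stick; stays where left; pushes the pads against the fences. Its faces and the fences are waxed and slippery
- knob (a point): upright round wooden knob on the sliding corner, 19 mm diameter at mid-height, 24 at its head; the point is on its axis half-way up, 49 mm above the table. Knob spans 23 to 75 mm above the table. It moves with the sliding corner (44 mm in +x and in +y of the jig over the full travel); its axis is 30 mm diagonally outside the corner, free behind. Its L-legs: 50 mm along y, 48 along x
- balm_tin: bystander: round pink and white tin, 67 mm diameter, 29 mm high, origin under its centre
- washi_tape: bystander: roll of cream tape lying flat, 96 mm diameter, 25 mm high, origin under its centre
- soap_a: bystander: soap bar with a paper band, 63 x 82 x 25 mm, origin under its centre
- scissors_1: bystander: scissors with blue handles, 87 x 199 x 9 mm lying flat, origin under its centre
- match_box: bystander: small box, 50 x 64 x 15 mm, origin under its centre

How it is judged:
By the outcome, as a careful person would: the job done as asked, in the order asked, and still so for the second after the job is handed in, with the robot touching nothing.
It also fails if it takes over 48 s, if anything falls off the work surface, if the arm or the gripper's body presses on something with over 40 N, if the wrist force passes 120 N, or if a joint passes its speed limit or range.

## Robot

A 6-joint arm with a two-finger parallel gripper is mounted at the origin on a cart in front of the work surface, level with it; the furniture and walls round the work are solid. World frame = base frame: x ahead of the robot, y to its left, z up, the work surface at z = 0. Lengths are in m, angles in rad, forces in N, time in s.
With the tool pointing down it reaches from about 0.35 to 0.85 m from the base axis. Payload 8.1 kg.
Tool frame: the origin (TCP) lies on the centre line of the jaws, within the pads' length; the fingertips stand robot.tips_ahead ahead of it and the grasp point (between the pads) lies 8 mm behind it (robot.tips_ahead is the distance from the TCP to the fingertips, in m); z points along the fingers, y is the direction in which the jaws open and shut (so a half turn about z gives the same grasp; the last joint's range is limited). The gripper opens to 93 mm and grips with 3 to 60 N. Pads are 15 mm wide; open, the fingers measure 128 mm over their backs; the gripper's body (75 mm by 188 mm) begins 65 mm behind the grasp point.
Start: joints at [-1.327, 0.13, 1.488, -0, 1.523, -0.085], TCP at [0.194, -0.568, 0.23] pointing down, gripper open.
Joint ranges: [-2.96, 2.96], [-0.89, 2.26], [0.02, 2.5], [-1.34, 4.48], [0, 2.73], [-2.66, 2.66]. Speed limits (rad/s): [2.39, 2.39, 2.79, 3.14, 3.14, 3.14].

## Interface

Orientations are given as a rotation vector (axis times angle).
In Python, from plant import monitor, eyes, job, robot gives the robot as it stands.
- The arm moves only by the tool servo_tool, never from a script. Its argument "plan" is a list that holds one entry, the list of rows, each a list of 7 numbers: the closure, from -1 (fully open) to 1 (shut), so that 0 is half open, then the shift along the world's x, y, z in mm, then the turn, a rotation vector about the world's x, y, z in rad. In form: [[[hand, dx, dy, dz, ax, ay, az], ...]]. A call has 1 to 12 rows; each row shifts and turns the commanded pose from where the row before left it; what a row does not reach is not made up. A row lasts 1/10 s, in which the tool goes at most 50 mm and 8.59 degrees, less where a joint would pass 70% of its speed; a pose out of reach is approached as far as the arm can. A call with a gripper value outside its range is refused whole. The fingers move at their own pace and stop on an object; "force" is the grip in N (left out, the last holds). Time passes only in rows, so rows that do not move let the fingers close. It gives the time, the measured TCP pose, the force and the opening at its end, in the units of the state.
- monitor.read_state(): the state, without advancing time (a new reading comes with each control period).
- eyes.read_camera(name): name is "scene" or "top" or "wrist"; returns the picture (480x640x3 uint8, red, green, blue); there is no depth.
- eyes.camera_info(name): a dict with "mtx" (3x3 intrinsics, pixels), "D" ([k1, k2, p1, p2, k3] as OpenCV has them; the pictures are not rectified), "R" (3x3) and "t" (3): a world point X has camera coordinates R X + t. Camera axes: x right, y down, z forward; pixel columns grow to the right and rows downward; lengths in m; the calibration is good to about 2 mm. A picture is of the moment at which its call begins: read the wrist's pose just before it. camera_info takes no time and is no camera call; for the wrist camera it gives the pose at the moment of the call.
- job.close_job(): hands the job in, once; it reports no verdict.
The state is a dict: "t": time; "q": joint angles; "dq": joint speeds; "joint_torque": joint torques, N m; "tool_pos": TCP position; "orientation": TCP orientation; "force": force on the tool from outside, world axes, zero at the start; "wrist_torque": the same for the moment, N m; "opening": finger opening in m.
Only numpy, scipy, OpenCV 4.12 (cv2) and the standard library are available. Lean on these libraries where they do the work, as an engineer would, in place of code of your own. Each camera call takes 0.05 s, during which the arm holds its last target. There are 200 camera calls.

## Working session

There is one attempt and no reset: what is moved stays moved. The work goes in short steps, Python scripts to look and compute and a tool call to move; the robot and the scene stay as the last step left them, time stands still between calls to the robot, and variables do not carry over. Pictures are saved under pics/ and viewed, about 8 in all and at most 12, crops included, and the job is handed in when it is done.

Besides the shell and the picture viewer there is one more tool, called after "Emit:" by a JSON object that holds its "method" and its "body". servo_tool: Moves the arm, as the interface text tells. Its arguments: {"type":"object","properties":{"plan":{"type":"array"},"force":{"type":"number"}},"required":["plan"]}

```bash
mkdir -p pics; ls; python3 - <<'E'
from plant import monitor, eyes, job, robot
import cv2
s=monitor.read_state(); print(s, robot.tips_ahead)
for n in ["top","scene"]:
    im=eyes.read_camera(n); cv2.imwrite(f"pics/{n}0.png",im[:,:,::-1]); i=eyes.camera_info(n); print(n,i)
E
```

```text
pics
{'t': 0.0, 'q': array([-1.32740464e+00,  1.31163938e-01,  1.48925364e+00, -3.38689310e-05,
        1.52300574e+00, -8.53757027e-02]), 'dq': array([ 0.00044594,  0.00057939,  0.00058884, -0.00084236, -0.0001891 ,
       -0.000242  ]), 'joint_torque': array([-7.45805537e-04, -5.59840143e+01, -4.91765070e+01,  7.67867896e-02,
        3.52502579e-02, -1.52916964e-04]), 'tool_pos': array([ 0.19361758, -0.56732675,  0.22859986]), 'orientation': array([-3.09744394e+00, -5.13808282e-01,  2.79768880e-04]), 'force': array([ 0.07169903, -0.6688803 ,  1.09714321]), 'wrist_torque': array([ 0.00857245,  0.03326445, -0.02074756]), 'opening': 0.09318971100583415} 0.011
top {'mtx': array([[530.73986505,   0.        , 324.93904742],
       [  0.        , 530.73986505, 243.24469465],
       [  0.        ,   0.        ,   1.        ]]), 'D': array([-0.10850406,  0.        ,  0.        ,  0.        ,  0.        ]), 'R': array([[ 0.01081085, -0.99981487,  0.01591674],
       [-0.99332117, -0.01256655, -0.11469585],
       [ 0.11487464, -0.01457048, -0.99327313]]), 't': array([-0.07835362,  0.52045783,  1.24995408])}
scene {'mtx': array([[515.05443069,   0.        , 327.75596549],
       [  0.        , 515.05443069, 239.35026216],
       [  0.        ,   0.        ,   1.        ]]), 'D': array([0.00090315, 0.        , 0.        , 0.        , 0.        ]), 'R': array([[-0.7865985 , -0.61727586, -0.01527447],
       [-0.3318989 ,  0.44354189, -0.83253451],
       [ 0.52067832, -0.64980082, -0.55376257]]), 't': array([0.38456705, 0.24769265, 1.02277051])}
```

View pics/top0.png

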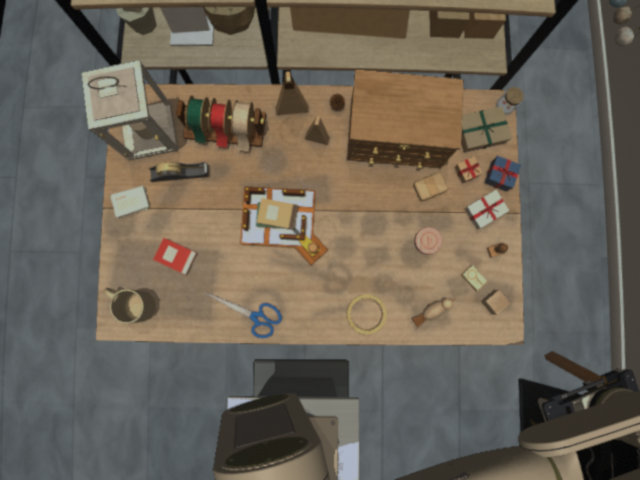

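View pics/scene0.png

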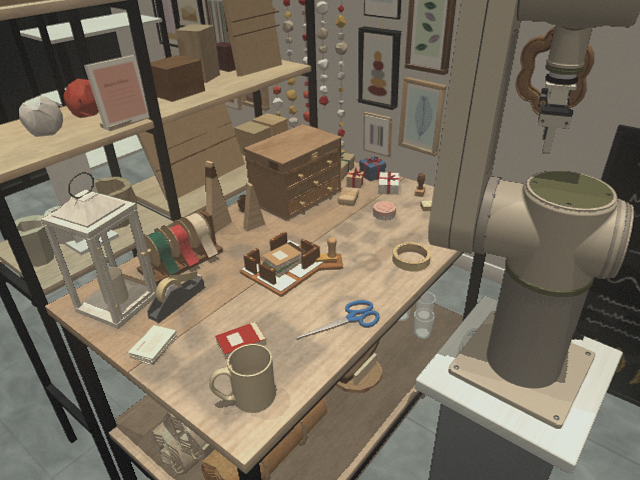

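Top view: red pad at about (175,256) with its spine at the lower right, the jig at (278,217), the knob at (312,248). Jig axes are nearly the world's, with the fixed corner at upper left.

```bash
cat > h.py <<'E'
from plant import monitor, eyes, job, robot
import cv2, numpy as np
def ray(info,uv,z):
    uv=np.float64(uv).reshape(-1,1,2)
    n=cv2.undistortPoints(uv,info["mtx"],info["D"],None,None).reshape(-1,2)
    d=np.c_[n,np.ones(len(n))]@info["R"]; c=-info["R"].T@info["t"]
    return (c+d*((z-c[2])/d[:,2])[:,None])
def proj(info,X):
    r,_=cv2.Rodrigues(info["R"]); return cv2.projectPoints(np.float64(X).reshape(-1,1,3),r,info["t"],info["mtx"],info["D"])[0].reshape(-1,2)
def big(mask):
    c=max(cv2.findContours(mask.astype(np.uint8),cv2.RETR_EXTERNAL,cv2.CHAIN_APPROX_NONE)[0],key=cv2.contourArea)
    return c.reshape(-1,2)
def rect(info,cnt,z):
    P=ray(info,cnt,z)[:,:2]; (c,s,a)=cv2.minAreaRect((P*1000).astype(np.float32)); return c,s,a
E
python3 - <<'E'
from h import *
im=cv2.imread("pics/top0.png"); i=eyes.camera_info("top")
b,g,r=[im[:,:,k].astype(int) for k in range(3)]
m=(r>110)&(g<70)&(b<80); m[:, :150]=0; m[:230]=0; m[:,210:]=0
c=big(m); print("red cover",rect(i,c,.015))
print("red cen", ray(i,[[175,256]],.015), "spine",ray(i,[[187,265]],.015))
print("knob~", ray(i,[[312,248]],.075))
for uv in [(246,188),(314,190),(241,246),(300,246)]: print(uv, ray(i,[uv],.014)[0])
cv2.imwrite("pics/crop0.png",cv2.resize(im[170:285,150:345],None,fx=4,fy=4,interpolation=cv2.INTER_CUBIC))
E
```

```text
red cover ((490.8597412109375, 302.3767395019531), (71.54882049560547, 55.87351608276367), 65.83866882324219)
red cen [[0.48709534 0.29397466 0.015     ]] spine [[0.46547113 0.26342205 0.015     ]]
knob~ [[ 0.50469194 -0.0416242   0.075     ]]
(246, 188) [0.6585236  0.12453957 0.014     ]
(314, 190) [ 0.65555498 -0.04397948  0.014     ]
(241, 246) [0.51388714 0.13252738 0.014     ]
(300, 246) [ 0.51571618 -0.01167016  0.014     ]
```

View pics/crop0.png

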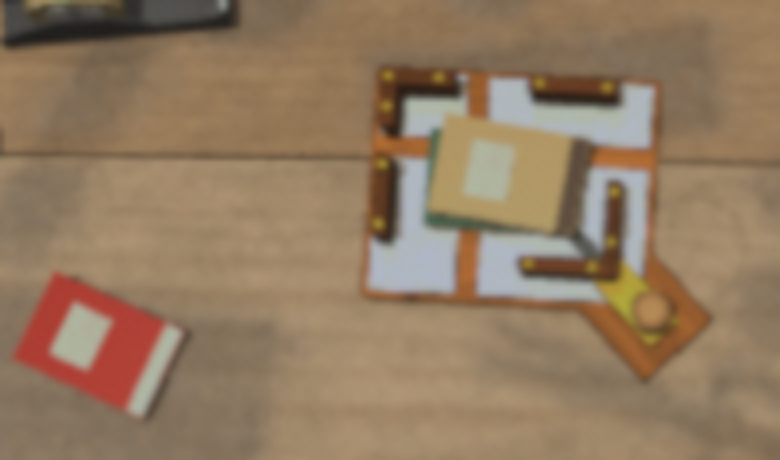

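```bash
python3 - <<'E'
from h import *
from scipy.spatial.transform import Rotation as Ro
i=eyes.camera_info("wrist"); s=monitor.read_state(); T=Ro.from_rotvec(s["orientation"]).as_matrix()
c=-i["R"].T@i["t"]; print(i["mtx"],i["D"]); print("cam in tool",T.T@(c-s["tool_pos"])); print(T.T@i["R"].T)
i=eyes.camera_info("top"); im=cv2.imread("pics/top0.png")
b=lambda x,y:(150+x/4,170+y/4)
print("red corners",ray(i,[b(57,272),b(15,357),b(142,418),b(188,330)],.015))
print("jig board",ray(i,[b(378,68),b(658,82),b(365,297)],.014))
print("fence corner",ray(i,[b(400,94)],.054),"knob",ray(i,[b(653,311)],.075))
print("kraft",ray(i,[b(449,115),b(430,205),b(572,237),b(593,143)],.044))
E
```

```text
[[337.86281199   0.         319.55583677]
 [  0.         337.86281199 236.33298488]
 [  0.           0.           1.        ]] [-0.06028279  0.          0.          0.          0.        ]
cam in tool [ 0.07238255  0.00056411 -0.15395949]
[[ 8.23010769e-04 -9.64554486e-01 -2.63882484e-01]
 [ 9.99999505e-01  9.41606888e-04 -3.22949770e-04]
 [ 5.59976214e-04 -2.63882087e-01  9.64554784e-01]]
red corners [[0.5311218  0.32268014 0.015     ]
 [0.47837137 0.34647039 0.015     ]
 [0.44224128 0.26623793 0.015     ]
 [0.49642166 0.23992716 0.015     ]]
jig board [[ 0.66101304  0.12834509  0.014     ]
 [ 0.65430937 -0.04523369  0.014     ]
 [ 0.51819672  0.13203861  0.014     ]]
fence corner [[0.63634858 0.10898285 0.054     ]] knob [[ 0.505313  -0.0445225  0.075    ]]
kraft [[ 0.62588335  0.0803056   0.044     ]
 [ 0.57084376  0.09028823  0.044     ]
 [ 0.55253593  0.00476244  0.044     ]
 [ 0.60981638 -0.00682364  0.044     ]]
```

Emit:
{"method": "servo_tool", "body": {"plan": [[[-1,26,40,3,0,0,0.08],[-1,26,40,3,0,0,0.08],[-1,26,40,3,0,0,0.08],[-1,26,40,3,0,0,0.08],[-1,26,40,3,0,0,0.08],[-1,26,40,3,0,0,0.08],[-1,26,40,3,0,0,0.08],[-1,26,40,3,0,0,0.08],[-1,26,40,3,0,0,0.08],[-1,26,40,3,0,0,0.08],[-1,26,40,3,0,0,0.08],[-1,26,40,3,0,0,0.08]]], "force": 25}}

```text
t: 1.3
tool_pos: [0.5063, -0.0859, 0.2655]
orientation: [-2.508, -1.891, 0.0]
force: [0.7, -0.9, -0.4]
opening: 0.0931
```

Emit:
{"method": "servo_tool", "body": {"plan": [[[-1,26,40,3,0,0,0.08],[-1,26,40,3,0,0,0.08],[-1,22,30,3,0,0,0.09],[-1,0,0,0,0,0,0],[-1,0,0,0,0,0,0],[-1,0,0,0,0,0,0]]]}}

```text
t: 1.9
tool_pos: [0.5792, 0.0214, 0.2742]
orientation: [-2.258, -2.184, 0.002]
force: [0.4, 0.3, -0.6]
opening: 0.093
```

```bash
python3 - <<'E'
from h import *
import pickle
s=monitor.read_state();i=eyes.camera_info("wrist"); im=eyes.read_camera("wrist")[:,:,::-1]; cv2.imwrite("pics/w1.png",im); pickle.dump(i,open("w1.pkl","wb"))
print(s["t"],s["tool_pos"],s["orientation"],np.abs(s["dq"]).max(),s["force"])
E
```

```text
1.9 [0.57921512 0.02139347 0.27416092] [-2.25788478e+00 -2.18373130e+00  1.56975538e-03] 0.014795584762479403 [ 0.36842087  0.33995207 -0.62546207]
```

View pics/w1.png

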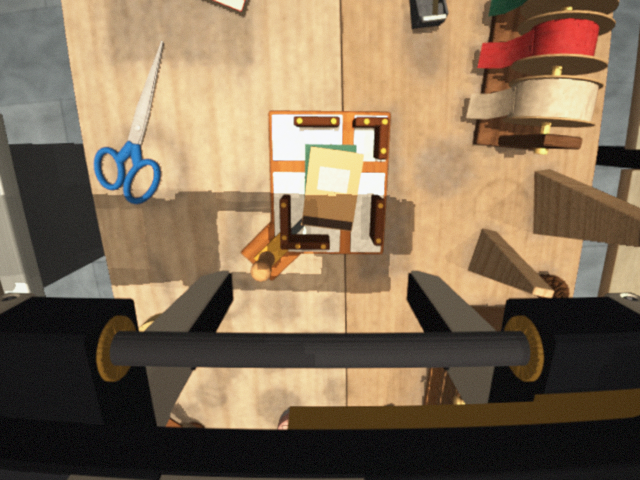

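Wrist view: jig board spans (270,112)–(390,255), kraft centre about (333,187), knob head at (262,268), fixed corner near (382,126). I'll enlarge it for exact points.

```bash
python3 - <<'E'
import cv2
im=cv2.imread("pics/w1.png")
cv2.imwrite("pics/w1c.png",cv2.resize(im[95:290,235:400],None,fx=3,fy=3,interpolation=cv2.INTER_CUBIC))
E
```

```text
(no output)
```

View pics/w1c.png

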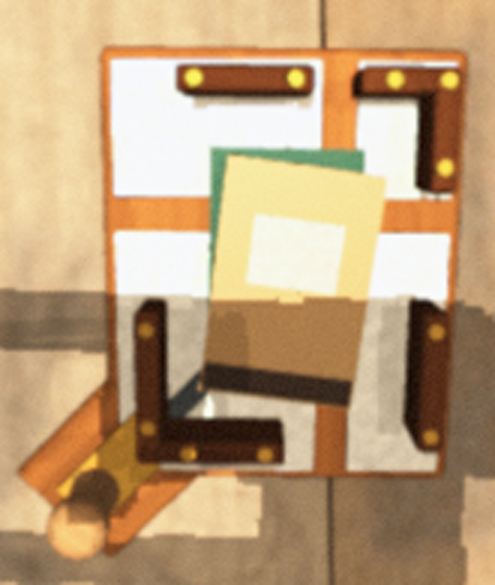

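```bash
python3 - <<'E'
from h import *
import pickle
i=pickle.load(open("w1.pkl","rb"))
f=lambda *p: np.array([(235+x/3,95+y/3) for x,y in p])
mm=lambda a:np.round(a*1000,1)
W=ray(i,f((111,57),(440,470)),.014)[:,:2]; print("floor",mm(W))
J=np.array([[-.090,.060],[.046,-.108]])
dj=J[1]-J[0]; dw=W[1]-W[0]; th=np.arctan2(dw[1],dw[0])-np.arctan2(dj[1],dj[0])
R=lambda t:np.array([[np.cos(t),-np.sin(t)],[np.sin(t),np.cos(t)]])
p=W.mean(0)-R(th)@J.mean(0); print("scale",np.linalg.norm(dw)/np.linalg.norm(dj),"th",np.degrees(th),"pocket",mm(p))
fc=ray(i,f((436,89)),.054)[0,:2]; print("fc",mm(fc),"in jig",mm(R(th).T@(fc-p)),"expect 30.3 45.3")
d=ray(i,f((194,77),(296,78),(396,79),(450,79),(445,168),(436,332),(431,437)),.054)[:,:2]
print("dots jig",mm((d-p)@R(th)))
k=ray(i,f((232,155),(386,178),(349,406),(204,388)),.044)[:,:2]
print("kraft c jig",mm((k.mean(0)-p)@R(th)),"sides",[mm(np.linalg.norm(k[a]-k[a-1])) for a in range(4)],"ang",np.degrees(np.arctan2(*((k[0]+k[1]-k[2]-k[3])[::-1])))-90,"world",mm(k.mean(0)))
kn=ray(i,f((78,527)),.075)[:,:2]; print("knob",mm(kn),"jig",mm((kn-p)@R(th)))
print("open_middle",mm(p+R(th)@[-.02,-.02]))
E
```

```text
floor [[526.3 130.3]
 [656.3 -42.3]]
scale 0.9995348161820461 th -2.018890545511356 pocket [614.1  67.2]
fc [645.8 112.3] in jig [30.1 46.1] expect 30.3 45.3
dots jig [[-55.4  49.8]
 [-19.5  49.5]
 [ 15.8  49.4]
 [ 34.9  49.6]
 [ 34.5  18.8]
 [ 34.1 -41. ]
 [ 34.1 -81.8]]
kraft c jig [-19.5 -24.9] sides [np.float64(88.8), np.float64(57.5), np.float64(87.8), np.float64(57.1)] ang -9.363137771152566 world [593.8  43.1]
knob [[510.9 -40.3]] jig [[ -99.3 -111.1]]
open_middle [593.4  48. ]
```

Jig: pocket (614,67) mm, yaw −2.0°, scale and fence dots agree to about 1 mm. The measured knob position shows the slide fully open. Next, hover over the red pad.

Emit:
{"method": "servo_tool", "body": {"plan": [[[-1,-15,46,-12,0,0,-0.064],[-1,-15,46,-12,0,0,-0.064],[-1,-15,46,-12,0,0,-0.064],[-1,-15,46,-12,0,0,-0.064],[-1,-16,45,-16,0,0,-0.064],[-1,-16,44,-20,0,0,-0.064],[-1,0,0,0,0,0,0],[-1,0,0,0,0,0,0],[-1,0,0,0,0,0,0]]]}}

```text
t: 2.85
tool_pos: [0.4891, 0.2927, 0.1919]
orientation: [2.633, 1.713, 0.002]
force: [0.2, -0.5, -0.4]
opening: 0.0931
```

```bash
python3 - <<'E'
from h import *
import pickle
s=monitor.read_state();i=eyes.camera_info("wrist"); im=eyes.read_camera("wrist")[:,:,::-1]; cv2.imwrite("pics/w2.png",im); pickle.dump(i,open("w2.pkl","wb"))
print(s["t"],s["tool_pos"],s["orientation"])
b,g,r=[im[:,:,k].astype(int) for k in range(3)]
hsv=cv2.cvtColor(np.ascontiguousarray(im),cv2.COLOR_BGR2HSV)
print("predict px",proj(i,[[.487,.294,.015]]))
m=(r>1.8*g)&(r>1.8*b)&(r>60)
c=big(m); print("bbox",cv2.boundingRect(c)); print(rect(i,c,.015))
E
```

```text
2.85 [0.48905753 0.2926791  0.19193948] [2.63278800e+00 1.71282076e+00 1.71452901e-03]
predict px [[317.22257149 218.55350271]]
bbox (289, 172, 61, 77)
((491.5411071777344, 300.31597900390625), (76.89958190917969, 59.787513732910156), 66.14190673828125)
```

View pics/w2.png

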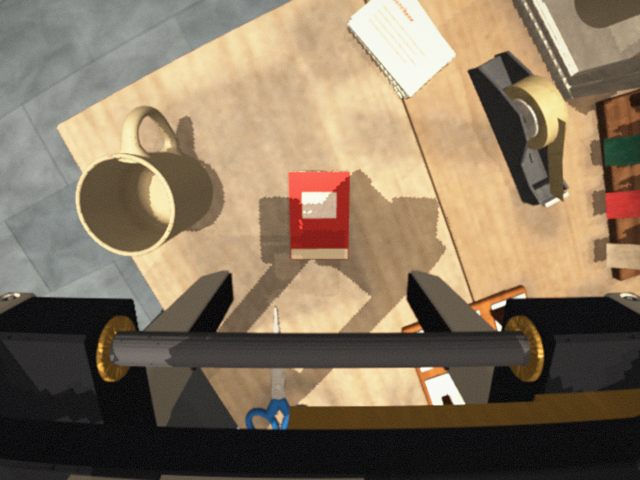

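Wrist view: red pad square between the fingers (x 289–350, y 172–260); TCP about 1.6 mm off. The mug rim (128,195) is near the gripper body's left end, so I check its clearance.

```bash
python3 - <<'E'
from h import *
import pickle
i=pickle.load(open("w2.pkl","rb")); top=eyes.camera_info("top"); sc=eyes.camera_info("scene")
# rim right edge in wrist / triangulate rim centre by scanning height: wrist(128,197) top(130,304) scene(249,362)
for z in (.07,.08,.09,.10,.11,.12):
    print(z,*[np.round(ray(j,[uv],z)[0,:2]*1000) for j,uv in ((i,(128,197)),(top,(130,304)),(sc,(249,362)))],
     "rim pts in tool frame", end=" ")
    a=np.radians(66.1); X=np.array([np.cos(a),np.sin(a)]);Y=np.array([np.sin(a),-np.cos(a)])
    for uv in ((213,195),(200,230),(190,165)):
        d=ray(i,[uv],z)[0,:2]-[.489,.2943]; print(np.round([d@X*1000,d@Y*1000]),end=" ")
    print()
E
```

```text
0.07 [355. 386.] [368. 381.] [383. 367.] rim pts in tool frame [ 31. -87.] [   1. -101.] [  55. -104.] 
0.08 [361. 385.] [368. 378.] [376. 373.] rim pts in tool frame [ 32. -84.] [  3. -97.] [  56. -100.] 
0.09 [367. 384.] [369. 374.] [368. 379.] rim pts in tool frame [ 34. -81.] [  6. -93.] [ 56. -97.] 
0.1 [373. 383.] [369. 371.] [361. 385.] rim pts in tool frame [ 35. -78.] [  9. -90.] [ 57. -93.] 
0.11 [379. 382.] [369. 367.] [353. 391.] rim pts in tool frame [ 36. -75.] [ 11. -86.] [ 57. -89.] 
0.12 [384. 381.] [369. 364.] [346. 397.] rim pts in tool frame [ 38. -71.] [ 14. -82.] [ 58. -85.]
```

The visible wall between x 175 and 213 is the mug's outer side. Its rim (z≈0.09) is centred at (368,379) with r≈40, about 108 mm from the TCP along the jaws, against 94 for the body. That's clear, so I descend.

Emit:
{"method": "servo_tool", "body": {"plan": [[[-1,0,1,-40,0,0,0],[-1,0,1,-40,0,0,0],[-1,0,0,-40,0,0,0],[-1,0,0,-30,0,0,0],[-1,0,0,-20,0,0,0],[-1,0,0,0,0,0,0],[-1,0,0,0,0,0,0]]]}}

```text
t: 3.6
tool_pos: [0.4892, 0.2952, 0.0221]
orientation: [2.634, 1.713, 0.001]
force: [0.4, -0.1, 0.4]
opening: 0.0931
```

Emit:
{"method": "servo_tool", "body": {"plan": [[[-1,0,-1,-8,0,0,0],[-1,0,0,0,0,0,0],[1,0,0,0,0,0,0],[1,0,0,0,0,0,0],[1,0,0,0,0,0,0],[1,0,0,0,0,0,0],[1,0,0,0,0,0,0],[1,0,0,0,0,0,0]]], "force": 20}}

```text
t: 4.4
tool_pos: [0.4883, 0.2952, 0.0133]
orientation: [2.632, 1.715, 0.0]
force: [0.4, -0.3, 0.9]
opening: 0.0599
```

Emit:
{"method": "servo_tool", "body": {"plan": [[[1,0,0,12,0,0,0],[1,0,0,35,0,0,0],[1,0,0,45,0,0,0],[1,5,-12,35,0,0,0.02],[1,14,-34,10,0,0,0.054],[1,16,-38,0,0,0,0.06],[1,18,-41,0,0,0,0.062],[1,18,-41,0,0,0,0.062],[1,16,-38,0,0,0,0.06],[1,12,-30,0,0,0,0.046],[1,6,-13,0,0,0,0.018],[1,0,0,0,0,0,0]]]}}

```text
t: 5.6
tool_pos: [0.5937, 0.0459, 0.1507]
orientation: [2.261, 2.18, 0.0]
force: [0.2, -0.2, -0.3]
opening: 0.0595
```

Emit:
{"method": "servo_tool", "body": {"plan": [[[1,0,0,-15,0,0,0],[1,0,0,-15,0,0,0],[1,0,0,0,0,0,0],[1,0,0,0,0,0,0]]]}}

```text
t: 6.0
tool_pos: [0.5919, 0.049, 0.1186]
orientation: [-2.256, -2.183, 0.003]
force: [-0.1, -0.1, -1.4]
opening: 0.0599
```

```bash
python3 - <<'E'
from h import *
s=monitor.read_state();i=eyes.camera_info("wrist"); im=eyes.read_camera("wrist")[:,:,::-1]; cv2.imwrite("pics/w3.png",im)
print(s["t"],s["tool_pos"],s["orientation"],s["force"],s["opening"])
o=np.array(s["orientation"]); print("toolx yaw",np.degrees(2*np.arctan2(o[1],o[0]))%360)
b,g,r=[im[:,:,k].astype(int) for k in range(3)]
c=big((r>1.8*g)&(r>1.8*b)&(r>60)); print(rect(i,c,s["tool_pos"][2]+.0017))
E
```

```text
6.0 [0.59185365 0.04899256 0.11863274] [-2.2561408  -2.18327033  0.00312096] [-0.06954329 -0.11028842 -1.38703042] 0.05988318404063623
toolx yaw 88.11921197593637
((595.3524780273438, 75.17520904541016), (93.33050537109375, 78.17727661132812), 88.31812286376953)
```

View pics/w3.png

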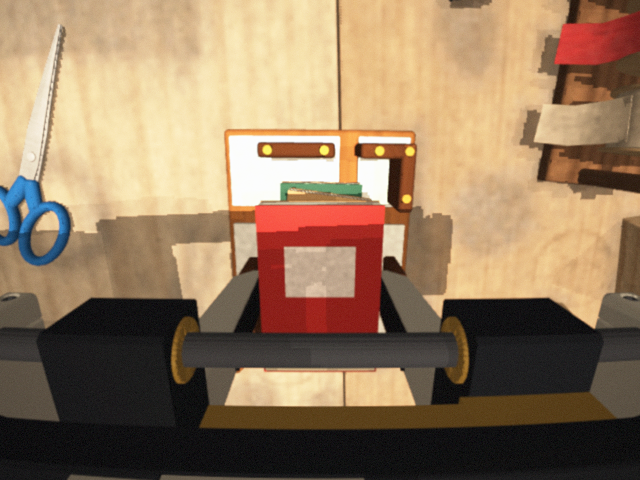

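Wrist view: red pad level between the fingers (x 257–384, far edge row 206), with the green and kraft ends visible behind it. I check the predicted far corners, then lower.

```bash
python3 - <<'E'
from h import *
s=monitor.read_state();i=eyes.camera_info("wrist")
a=np.radians(88.12); X=np.array([np.cos(a),np.sin(a),0]);Y=np.array([np.sin(a),-np.cos(a),0]); T=np.array(s["tool_pos"])
T=T+[0,0,.0017]
for dy in (-.03,.03): print(proj(i,[T+X*.0445+Y*dy, T+X*.0445+Y*dy-[0,0,.015]]))
E
```

```text
[[254.75670691 207.10689849]
 [260.37805314 201.74116915]]
[[385.89498907 207.24657238]
 [380.28418009 201.86519917]]
```

Emit:
{"method": "servo_tool", "body": {"plan": [[[1,1,-1,-20,0,0,0],[1,0,0,-20,0,0,0],[1,0,0,-12,0,0,0],[1,0,0,-4,0,0,0],[1,0,0,0,0,0,0],[1,0,0,0,0,0,0]]]}}

```text
t: 6.65
tool_pos: [0.5949, 0.0471, 0.0652]
orientation: [2.258, 2.183, 0.002]
force: [-0.6, 0.4, -1.2]
opening: 0.0598
```

Emit:
{"method": "servo_tool", "body": {"plan": [[[1,0,0,-2,0,0,0],[1,0,0,-2,0,0,0],[1,0,0,0,0,0,0],[1,0,0,0,0,0,0]]]}}

```text
t: 7.05
tool_pos: [0.5942, 0.047, 0.0602]
orientation: [2.259, 2.183, 0.0]
force: [-0.2, -0.0, -0.3]
opening: 0.0596
```

Emit:
{"method": "servo_tool", "body": {"plan": [[[1,0,0,-1,0,0,0],[1,0,0,0,0,0,0],[1,0,0,0,0,0,0]]]}}

```text
t: 7.35
tool_pos: [0.5941, 0.047, 0.0591]
orientation: [-2.259, -2.183, 0.0]
force: [-0.5, -0.0, -0.8]
opening: 0.0603
```

Emit:
{"method": "servo_tool", "body": {"plan": [[[1,0,0,-1,0,0,0],[1,0,0,0,0,0,0],[1,0,0,0,0,0,0]]]}}

```text
t: 7.65
tool_pos: [0.5941, 0.047, 0.0581]
orientation: [-2.259, -2.183, 0.0]
force: [0.1, -0.2, -1.5]
opening: 0.0597
```

Emit:
{"method": "servo_tool", "body": {"plan": [[[1,0,0,-0.7,0,0,0],[1,0,0,0,0,0,0],[1,0,0,0,0,0,0]]]}}

```text
t: 7.95
tool_pos: [0.5941, 0.047, 0.0574]
orientation: [-2.259, -2.183, 0.0]
force: [0.4, 0.3, -1.2]
opening: 0.0597
```

Emit:
{"method": "servo_tool", "body": {"plan": [[[1,0,0,-0.7,0,0,0],[1,0,0,0,0,0,0],[1,0,0,0,0,0,0]]]}}

```text
t: 8.25
tool_pos: [0.5942, 0.047, 0.0573]
orientation: [2.259, 2.183, 0.0]
force: [-3.3, -0.4, 5.6]
opening: 0.0598
```

Emit:
{"method": "servo_tool", "body": {"plan": [[[0.2,0,0,0.3,0,0,0],[-0.4,0,0,0,0,0,0],[-0.6,0,0,0,0,0,0],[-0.6,0,0,0,0,0,0],[-0.6,0,0,0,0,0,0],[-0.6,0,0,0,0,0,0]]]}}

```text
t: 8.85
tool_pos: [0.5942, 0.047, 0.0569]
orientation: [-2.259, -2.183, 0.0]
force: [-0.7, -0.2, -0.4]
opening: 0.0747
```

Emit:
{"method": "servo_tool", "body": {"plan": [[[-0.6,0,0,10,0,0,0],[-0.6,0,0,30,0,0,0],[-0.6,0,0,45,0,0,0],[-0.6,0,0,15,0,0,0],[1,-10,-10,0,0,0,-0.1],[1,-17,-18,0,0,0,-0.137],[1,-20,-21,0,0,0,-0.137],[1,-20,-21,0,0,0,-0.137],[1,-20,-21,0,0,0,-0.137],[1,-20,-20,0,0,0,-0.137],[1,0,0,0,0,0,0],[1,0,0,0,0,0,0]]]}}

```text
t: 10.05
tool_pos: [0.4875, -0.0642, 0.1576]
orientation: [2.921, 1.154, 0.002]
force: [-0.6, -0.1, -0.3]
opening: 0.0148
```

```bash
python3 - <<'E'
from h import *
s=monitor.read_state();i=eyes.camera_info("wrist"); im=eyes.read_camera("wrist")[:,:,::-1]; cv2.imwrite("pics/w4.png",im)
print(s["t"],s["tool_pos"],s["orientation"],s["force"],s["opening"])
o=np.array(s["orientation"]); print("toolx yaw",np.degrees(2*np.arctan2(o[1],o[0]))%360)
print("knob pred px", proj(i,[[.5125,-.04,.075]]))
import pickle; pickle.dump(i,open("w4.pkl","wb"))
E
```

```text
10.05 [ 0.48747458 -0.06419661  0.15761236] [2.92132184e+00 1.15437276e+00 2.05195458e-03] [-0.56093483 -0.08093339 -0.29947345] 0.014803170871348475
toolx yaw 43.12332986102047
knob pred px [[318.49985638 199.14463119]]
```

View pics/w4.png

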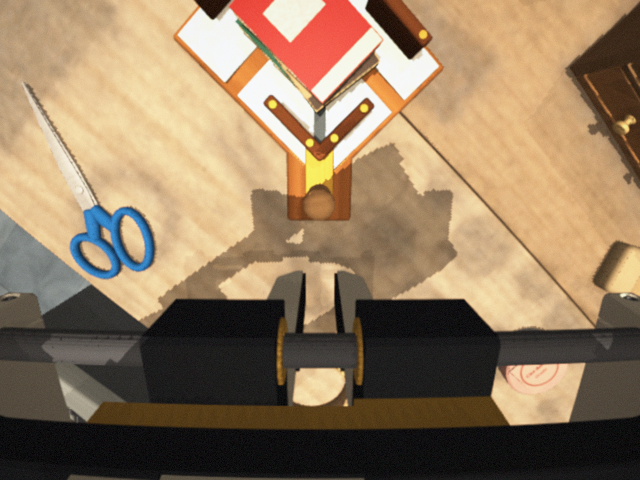

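The knob head is at (318,203), as predicted (318,199). The red pad lies flat on the pile, aligned with the jig, and the fingers line up behind the knob. Descending.

Emit:
{"method": "servo_tool", "body": {"plan": [[[1,0,0,-35,0,0,0],[1,0,0,-40,0,0,0],[1,0,0,-25,0,0,0],[1,0,0,-5,0,0,0],[1,0,0,0,0,0,0],[1,0,0,0,0,0,0]]]}}

```text
t: 10.7
tool_pos: [0.4887, -0.0639, 0.0537]
orientation: [2.92, 1.155, 0.003]
force: [-0.8, 0.1, 1.3]
opening: 0.0003
```

Emit:
{"method": "servo_tool", "body": {"plan": [[[1,3.6,3.4,0,0,0,0],[1,3.6,3.4,0,0,0,0],[1,3.6,3.4,0,0,0,0],[1,3.6,3.4,0,0,0,0],[1,0,0,0,0,0,0]]]}}

```text
t: 11.2
tool_pos: [0.5023, -0.0499, 0.0523]
orientation: [2.922, 1.154, 0.001]
force: [-0.3, 0.0, 0.4]
opening: 0.0002
```

Emit:
{"method": "servo_tool", "body": {"plan": [[[1,2.2,2.05,0,0,0,0],[1,2.2,2.05,0,0,0,0],[1,2.2,2.05,0,0,0,0],[1,2.2,2.05,0,0,0,0],[1,2.2,2.05,0,0,0,0],[1,2.2,2.05,0,0,0,0],[1,2.2,2.05,0,0,0,0],[1,2.2,2.05,0,0,0,0]]]}}

```text
t: 12.0
tool_pos: [0.5193, -0.0339, 0.052]
orientation: [2.922, 1.153, -0.0]
force: [-2.8, -3.2, 2.4]
opening: 0.0008
```

Emit:
{"method": "servo_tool", "body": {"plan": [[[1,2.2,2.05,0,0,0,0],[1,2.2,2.05,0,0,0,0],[1,2.2,2.05,0,0,0,0],[1,2.2,2.05,0,0,0,0],[1,2.2,2.05,0,0,0,0]]]}}

```text
t: 12.5
tool_pos: [0.5303, -0.0237, 0.052]
orientation: [2.922, 1.153, -0.0]
force: [-2.8, -3.9, 0.1]
opening: 0.0006
```

Pushing nicely at about 5 N. I carry on more slowly toward the stop.

Emit:
{"method": "servo_tool", "body": {"plan": [[[1,1.5,1.4,0,0,0,0],[1,1.5,1.4,0,0,0,0],[1,1.5,1.4,0,0,0,0],[1,1.5,1.4,0,0,0,0],[1,1.5,1.4,0,0,0,0],[1,1.5,1.4,0,0,0,0]]]}}

```text
t: 13.1
tool_pos: [0.5346, -0.0198, 0.0518]
orientation: [2.92, 1.152, -0.02]
force: [-35.0, -31.5, 26.6]
opening: 0.0005
```

Emit:
{"method": "servo_tool", "body": {"plan": [[[1,0.8,0.75,0,0,0,0],[1,0.8,0.75,0,0,0,0],[1,0.8,0.75,0,0,0,0],[1,0,0,0,0,0,0]]]}}

```text
t: 13.5
tool_pos: [0.5347, -0.0197, 0.0517]
orientation: [2.919, 1.15, -0.029]
force: [-43.2, -36.7, 32.7]
opening: 0.0002
```

Emit:
{"method": "servo_tool", "body": {"plan": [[[1,-4,-3.7,0,0,0,0],[1,-8,-7.5,0,0,0,0],[1,-15,-14,0,0,0,0],[1,-15,-14,20,0,0,0],[1,-10,-9,40,0,0,0],[1,0,0,40,0,0,0],[1,0,0,0,0,0,0],[1,0,0,0,0,0,0]]]}}

```text
t: 14.3
tool_pos: [0.4909, -0.0609, 0.1534]
orientation: [2.921, 1.153, 0.006]
force: [0.6, 0.7, -1.1]
opening: 0.0007
```

```bash
python3 - <<'E'
from h import *
s=monitor.read_state();i=eyes.camera_info("wrist"); im=eyes.read_camera("wrist")[:,:,::-1]; cv2.imwrite("pics/w5.png",im)
print(s["t"],s["tool_pos"],s["orientation"],s["force"],s["opening"])
th=np.radians(-2.02);R=np.array([[np.cos(th),-np.sin(th)],[np.sin(th),np.cos(th)]]);p=np.array([.6138,.067])
def J(x,y,z): return np.r_[p+R@[x,y],z]
K=proj(i,[J(-.0515,-.0665,.075),J(-.0303,-.0453,.054),J(.0303,.0453,.054)]); print("home knob / slide inner corner / fixed corner px",K)
import pickle; pickle.dump(i,open("w5.pkl","wb"))
c=K[1].astype(int); x0=max(0,c[0]-130); y0=max(0,c[1]-140)
print(x0,y0); cv2.imwrite("pics/w5c.png",cv2.resize(np.ascontiguousarray(im[y0:y0+200,x0:x0+260]),None,fx=3,fy=3,interpolation=cv2.INTER_CUBIC))
E
```

```text
14.3 [ 0.49092359 -0.0609449   0.15338452] [2.92084249 1.15329985 0.00584904] [ 0.63077286  0.71630315 -1.13235397] 0.000728591858373032
home knob / slide inner corner / fixed corner px [[ 320.61256368  110.98154467]
 [ 320.62346217   69.01647332]
 [ 288.39671828 -102.67636912]]
190 0
```

View pics/w5c.png

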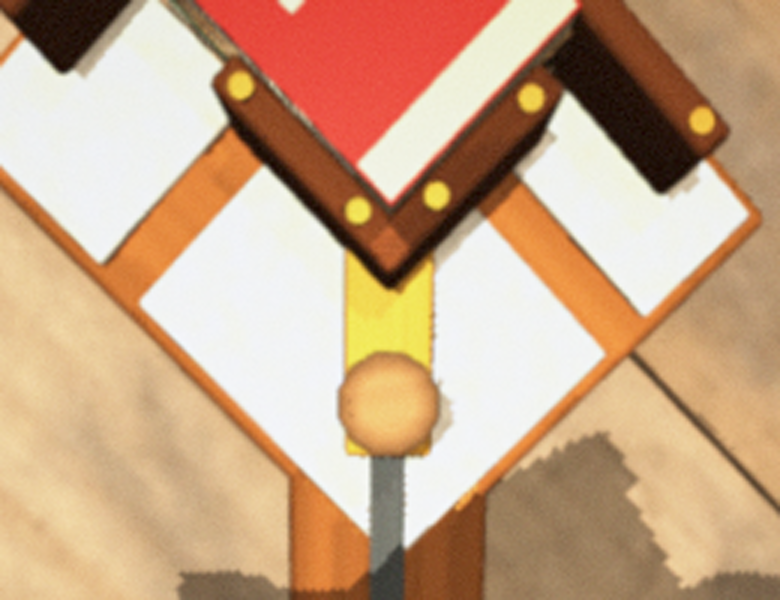

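```bash
python3 - <<'E'
from h import *
import pickle
i5=pickle.load(open("w5.pkl","rb")); i4=pickle.load(open("w4.pkl","rb"))
f=lambda x,y:(190+x/3,y/3)
k5=ray(i5,[f(388,402)],.075)[0,:2]; k4=ray(i4,[(318,203)],.075)[0,:2]
print(k5,k4,"travel w4->w5",np.linalg.norm(k5-k4), "w1->w5",np.linalg.norm(k5-[.5109,-.0403]))
th=np.radians(-2.02);R=np.array([[np.cos(th),-np.sin(th)],[np.sin(th),np.cos(th)]]);p=np.array([.6138,.067])
j=lambda uv,z:np.round((ray(i5,[uv],z)[0,:2]-p)@R*1000,1)
print("slide inner corner, top .054",j(f(392,212),.054),"red corner .059",j(f(392,205),.059),"expect -30.3,-45.3 / -30,-45")
print("slide outer corner",j(f(391,270),.054),"dots(exp -35.3.., -50.3)",[j(f(*q),.054) for q in ((240,86),(357,210),(436,195),(531,97))])
print("+x fence dot (exp 35.3; before 34.1,-81.8)",j(f(701,120),.054))
im=eyes.read_camera("top")[:,:,::-1]; cv2.imwrite("pics/top2.png",im)
sc=eyes.read_camera("scene")[:,:,::-1]; 
a=cv2.resize(np.ascontiguousarray(im[175:270,225:335]),None,fx=3.5,fy=3.5,interpolation=cv2.INTER_CUBIC)
b=cv2.resize(np.ascontiguousarray(sc[220:310,225:355]),None,fx=3,fy=3.5,interpolation=cv2.INTER_CUBIC)
h=min(len(a),len(b)); cv2.imwrite("pics/chk.png",np.hstack([a[:h],b[:h]]))
E
```

```text
[ 0.5487854  -0.00699288] [ 0.51025297 -0.04162035] travel w4->w5 0.05180550540504626 w1->w5 0.05044470268605713
slide inner corner, top .054 [-31.  -46.1] red corner .059 [-30.7 -45.7] expect -30.3,-45.3 / -30,-45
slide outer corner [-40.2 -55. ] dots(exp -35.3.., -50.3) [array([-36.3,  -2.4]), array([-36.5, -40.1]), array([-21.2, -50.6]), array([  8.9, -50.7])]
+x fence dot (exp 35.3; before 34.1,-81.8) [ 33.8 -81.5]
```

View pics/chk.png

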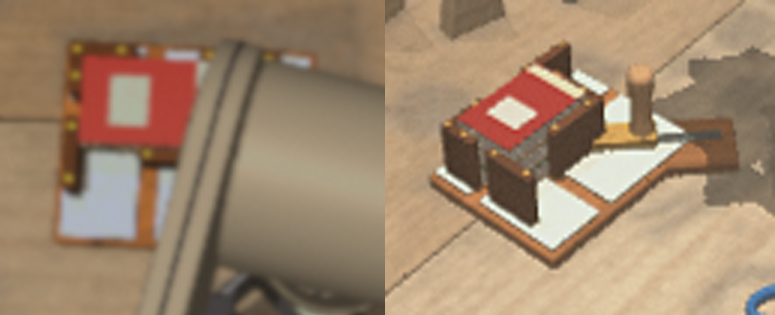

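The views show the red pad flush inside the closed corner. Fence-to-slide spacing measures 70.2 and 100.3 mm against 70.6 and 100.6 expected when closed, and the push ended on a hard stop. Handing in.

```bash
python3 -c "
from plant import job
print(job.close_job())"
```

```text
the job is handed in; nothing more can be done
None
```

The three notepads are squared into one pile in the closed jig, and I handed the job in at about 14 s of the 48 s allowed. I gripped the red pad and laid it cover up on the kraft one at about 6 N contact. After letting go, I pushed the knob with closed fingers until the slide stopped hard, then backed clear.

**Closed:** the spacing between slide and fixed fences measured 70.2 and 100.3 mm, against 70.6 and 100.6 mm for a closed pocket. The slide's inner corner read within 1 mm of home, which is about the accuracy of the measurement. The red pad sits flush against the slide, but the top view of it was partly hidden by the arm.

**Disagreements:**
- **Slide start:** I first took the slide as fully open. The push covered only about 52 mm and the knob ended some 13 mm short of where I expected, which fits a start about 10 mm in.
- **Push force:** it peaked at about 57 N sideways and 33 N vertically against the stop, higher than I intended. That is under the 120 N wrist limit, and only the fingers pressed on the knob.

**Other objects:** I kept clear of everything else and felt no unexpected contact, but I did not re-measure the other things on the table.

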